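# Open the back of a cork display box

## Robot

A 6-joint arm with a two-finger parallel gripper is mounted at the origin on a cart in front of the work surface, level with it; the furniture and walls round the work are solid. World frame = base frame: x ahead of the robot, y to its left, z up, the work surface at z = 0. Lengths are in m, angles in rad, forces in N, time in s.
With the tool pointing down it reaches from about 0.375 to 0.9 m from the base axis. Payload 3.1 kg.
Tool frame: the origin (TCP) lies on the centre line of the jaws, within the pads' length; the fingertips stand 11 mm ahead of it and the grasp point (between the pads) lies 8 mm behind it; x points along the fingers, y is the direction in which the jaws open and shut, and the axes are right-handed (so a half turn about x gives the same grasp; the last joint's range is limited). The gripper opens to 87 mm and grips with 3 to 60 N. Pads are 19 mm wide; open, the fingers measure 117 mm over their backs; the gripper's body (75 mm by 190 mm) begins 51 mm behind the grasp point.
Start: joints at [-1.365, 0.527, 1.433, -0, 1.181, -0.178], TCP at [0.235, -0.579, 0.202] pointing down, gripper open.
Joint ranges: [-3.08, 3.08], [-0.75, 2.2], [0.22, 2.44], [-1.43, 4.57], [0, 2.65], [-2.85, 2.85]. Speed limits (rad/s): [2.79, 2.79, 3.14, 3.14, 3.14, 3.14].

## Interface

Orientations are given as a unit quaternion [x, y, z, w].
In Python, from rig import robot, camera, camera_info gives the robot as it stands.
- The arm moves only by the shell command python3 -m inch 'ROWS' [FORCE]. ROWS is JSON, a list that holds one entry, the list of rows, each a list of 5 numbers: the shift along the tool's x, y, z in cm, then the turn about the tool's x in rad, then the opening, from 0 (shut) to 1 (fully open). A call has 1 to 8 rows; each row shifts and turns the pose as measured when the row begins, along the tool's axes as they then stand; what a row does not reach is not made up. A row lasts 1/12 s, in which the tool goes at most 41.7 mm and 7.16 degrees, less where a joint would pass 70% of its speed; a pose out of reach is approached as far as the arm can. A call with a gripper value outside its range is refused whole. The fingers move at their own pace and stop on an object; FORCE is the grip in N (left out, the last holds). Time passes only in rows, so rows that do not move let the fingers close. It gives the time, the measured TCP pose, the force and the opening at its end, in the units of the state.
- robot.get_obs(): the state, without advancing time (a new reading comes with each control period).
- camera(name): name is "scene" or "top" or "wrist"; returns the picture (420x560x3 uint8, red, green, blue); there is no depth.
- camera_info(name): a dict with "camera_matrix" (3x3 intrinsics, pixels), "dist" ([k1, k2, p1, p2, k3] as OpenCV has them; the pictures are not rectified), "rvec" (rotation vector, rad) and "tvec" (3), from world to camera coordinates, as OpenCV has them. Camera axes: x right, y down, z forward; pixel columns grow to the right and rows downward; lengths in m; the calibration is good to about 2 mm. A picture is of the moment at which its call begins: read the wrist's pose just before it. camera_info takes no time and is no camera call; for the wrist camera it gives the pose at the moment of the call.
- robot.hand_in(): hands the job in, once; it reports no verdict.
The state is a dict: "time": time; "q": joint angles; "joint_velocities": joint speeds; "joint_torque": joint torques, N m; "position": TCP position; "tool_rot": TCP orientation; "ft_force": force on the tool from outside, world axes, zero at the start; "moment": the same for the moment, N m; "grip_width": finger opening in m.
Only numpy, scipy, OpenCV 4.12 (cv2) and the standard library are available. Lean on these libraries where they do the work, as an engineer would, in place of code of your own. Each camera call takes 0.05 s, during which the arm holds its last target. There are 200 camera calls.

## Task

The wooden cork display box lies on its face; open its back so that more corks can be added. Turn both wooden turn buttons aside, clear of the plywood back panel, then lift the panel out and lay it down gently on the bare worktop beside the box, flat and with its batten up. Leave all the other things around it as they are.

Things in the scene. Friction and masses are not known exactly. Their poses are not given: they have to be found in the camera images.
- cork_box: Deep wooden frame lying on its face, fixed. 186 (own x) x 272 mm (own y) at its foot, 176 x 262 mm at the top rim, 67 mm high. Opening 130 (x) x 190 mm (y) for the back panel; rim 23 mm wide on long, 36 mm on short sides. Origin: centre of the underside; z up. The worktop reaches from x = 0.28 to 0.88 m, y = -0.65 to 0.45 m; a wall shelf hangs 0.44 m above it from x = 0.62 m on.
- back_panel: Loose plywood panel, 126 (own x) x 186 (own y) x 8 mm, about 0.16 kg, lying in the box's opening with 2 mm play on every side, its underside at 58 mm height, its upper face 1 mm below the rim. The grip is a dark wooden batten 18 mm wide (x), 90 mm long (y), 24 mm high, fixed on the middle of its upper face. Origin: centre of the panel's underside; z up.
- batten_top (a point): Middle of the batten's upper face, 32 mm above the underside of the panel; axes as back_panel.
- button_left (a joint): Angle of the turn button on the left (+y) short rim: a flat wooden finger with round ends, 61 x 20 x 12 mm, screwed down near one end. 0: points squarely over the panel, overlapping it by 22 mm; positive: anticlockwise from above. Starts within 0.35 of 0, turns either way (to 2.6), stays where left (about 1 N at its tip). At 1.3 to 1.8 either way it lies along the rim, clear of the panel.
- button_left_pivot (a point): On the screw axis of the left turn button, at the height of the button's upper face (80.5 mm above the worktop; its underside is 1.5 mm above the rim and 2.5 mm above the panel). It lies on the rim 20 mm outside the opening's edge, on the box's own y axis.
- button_left_tip (a point): End of the left turn button's long arm, on its upper face, 44 mm from the pivot; the button reaches 17 mm to the other side of the pivot.
- button_right (a joint): The same for the like turn button on the right (-y) short rim; 0: it points squarely over the panel; positive is anticlockwise seen from above.
- button_right_pivot (a point): On the screw axis of the right turn button, upper face (80.5 mm above the worktop).
- button_right_tip (a point): End of the right turn button's long arm, upper face, 44 mm from its pivot.
- champagne_cork: Champagne cork standing on its foot left of the box, 33 mm wide, 50 mm high; to be left alone. Origin: centre of its underside.
- corkscrew: Steel wing corkscrew standing at the back, 41 x 64 x 166 mm; to be left alone. Origin: underside.
- jigger: Steel double jigger on the right, 44 mm wide, 88 mm high; to be left alone. Origin: underside.
- bitters_orange: Small dropper bottle with amber contents on the right, 48 mm wide, 142 mm high; to be left alone. Origin: underside.
- bitters_herb: Small dropper bottle with green contents on the right, 43 mm wide, 132 mm high; to be left alone. Origin: underside.
- wine_stopper: Steel wine stopper standing on its ball at the front right, 37 mm wide, 73 mm high; to be left alone. Origin: underside.
- tumbler: Glass tumbler far right, 84 mm wide, 106 mm high; to be left alone. Origin: underside.
- bottle_opener: Flat bottle opener lying at the front right, 45 x 154 x 11 mm; to be left alone. Origin: underside.

How it is judged:
By the outcome, as a careful person would: the job done as asked, in the order asked, and still so for the second after the job is handed in, with the robot touching nothing.
It also fails if it takes over 45 s, if anything falls off the work surface, if the arm or the gripper's body presses on something with over 40 N, if the wrist force passes 120 N, or if a joint passes its speed limit or range.

## Working session

There is one attempt and no reset: what is moved stays moved. The work goes in short steps, Python scripts to look and compute and a shell command to move; the robot and the scene stay as the last step left them, time stands still between calls to the robot, and variables do not carry over. Pictures are saved under pics/ and viewed, about 8 in all and at most 12, crops included, and the job is handed in when it is done.

```bash
ls; mkdir -p pics
python3 - <<'E'
from rig import robot,camera,camera_info
import cv2,numpy as np
ims=[]
for n in("top","scene"):
    im=camera(n);cv2.imwrite(f"pics/{n}0.png",im[:,:,::-1])
    i=camera_info(n);R=cv2.Rodrigues(np.array(i["rvec"],float))[0];print(n,np.round(i["camera_matrix"],1).tolist(),i["dist"],(-R.T@np.array(i["tvec"]).ravel()).round(3),R.round(2).tolist())
o=robot.get_obs();print(o)
E
```

```text
pics
top [[523.2, 0.0, 276.5], [0.0, 523.2, 205.7], [0.0, 0.0, 1.0]] [-0.18999555  0.          0.          0.          0.        ] [-0.012 -0.082  1.502] [[0.05, -1.0, 0.0], [-0.94, -0.04, -0.34], [0.34, 0.02, -0.94]]
scene [[430.0, 0.0, 283.8], [0.0, 430.0, 209.4], [0.0, 0.0, 1.0]] [-0.11901468  0.          0.          0.          0.        ] [-0.512 -0.656  0.62 ] [[0.49, -0.87, -0.01], [-0.37, -0.2, -0.91], [0.79, 0.45, -0.42]]
{'time': 0.1, 'q': array([-1.36448806e+00,  5.28387876e-01,  1.43371972e+00, -2.84770804e-05,
        1.18138401e+00, -1.78498112e-01]), 'joint_velocities': array([ 0.00016222, -0.00115041, -0.00453457, -0.00120709,  0.00059952,
       -0.00012288]), 'joint_torque': array([-3.13159717e-04, -4.40984416e+01, -1.77151269e+01,  6.33742078e-02,
        5.34102169e-02, -4.53108680e-05]), 'position': array([ 0.23449431, -0.57862534,  0.20157781]), 'tool_rot': array([-0.69403923, -0.13588663,  0.69407652, -0.13454426]), 'ft_force': array([ 0.89093744, -0.34952429, -0.26771041]), 'moment': array([ 0.03045482,  0.03918424, -0.0147799 ]), 'grip_width': 0.08721311173704938}
```

View pics/top0.png

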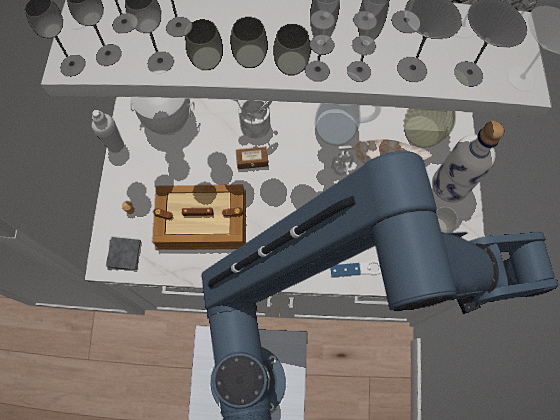

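View pics/scene0.png

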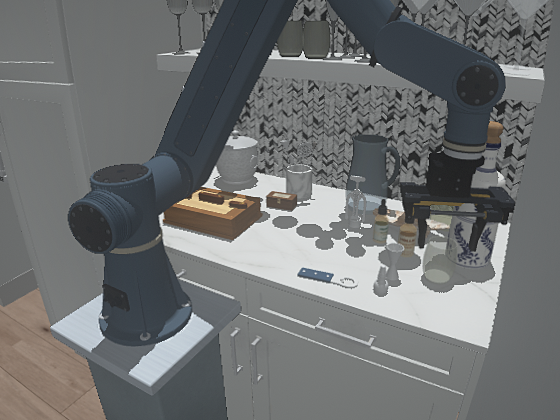

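Top view: box at about (199,217), batten (198,212), buttons near (163,212) and (233,211); free worktop lies right of the box, around (290,225). The scene view shows the same from the right. I'll measure next.

```bash
cat > h.py <<'E'
from rig import robot,camera,camera_info
import cv2,numpy as np
def ray(i,uv):
    R=cv2.Rodrigues(np.array(i["rvec"],float))[0];c=-R.T@np.array(i["tvec"],float).ravel()
    p=cv2.undistortPoints(np.array(uv,float).reshape(-1,1,2),np.array(i["camera_matrix"]),np.array(i["dist"])).reshape(-1,2)
    return c,np.c_[p,np.ones(len(p))]@R
def onplane(i,uv,z):
    c,d=ray(i,uv);return c+d*((z-c[2])/d[:,2])[:,None]
def tri(i1,u1,i2,u2):
    c1,d1=ray(i1,u1);c2,d2=ray(i2,u2);out=[]
    for a,b in zip(d1,d2):
        s=np.linalg.lstsq(np.c_[a,-b],c2-c1,rcond=None)[0];p,q=c1+s[0]*a,c2+s[1]*b
        out.append(np.r_[(p+q)/2,np.linalg.norm(p-q)])
    return np.array(out)
def proj(i,P):
    return cv2.projectPoints(np.array(P,float).reshape(-1,1,3),np.array(i["rvec"],float),np.array(i["tvec"],float),np.array(i["camera_matrix"]),np.array(i["dist"]))[0].reshape(-1,2)
def tool():
    from scipy.spatial.transform import Rotation as Ro
    o=robot.get_obs();return o["position"],Ro.from_quat(o["tool_rot"]).as_matrix(),o
E
python3 - <<'E'
from h import *
a=cv2.imread("pics/top0.png")[175:260,100:300];a=cv2.resize(a,None,fx=4,fy=4,interpolation=cv2.INTER_CUBIC)
s=cv2.imread("pics/scene0.png")[180:250,150:290];s=cv2.resize(s,(560,280),interpolation=cv2.INTER_CUBIC)
c=np.zeros((600,800,3),np.uint8);c[:340]=a;c[340:600,:560]=s[:260];cv2.imwrite("pics/c1.png",c)
i=camera_info("top")
print(onplane(i,[(198,212)],.09),onplane(i,[(163,212),(233,211)],.0805),onplane(i,[(320,200),(330,272),(115,190),(90,280)],0))
p,R,o=tool();print(R.round(3))
j=camera_info("wrist");Rw=cv2.Rodrigues(np.array(j["rvec"],float))[0];cw=-Rw.T@np.array(j["tvec"]).ravel();print(j["camera_matrix"],"cam in tool",R.T@(cw-p),"view dir in tool",(R.T@Rw.T).round(2).tolist())
E
```

```text
[[0.46077628 0.16523946 0.09      ]] [[0.45904307 0.26929234 0.0805    ]
 [0.4718171  0.06594144 0.0805    ]] [[ 0.54732211 -0.18917803  0.        ]
 [ 0.32394337 -0.2232155   0.        ]
 [ 0.55095829  0.45207255  0.        ]
 [ 0.26119562  0.48795672  0.        ]]
[[-0.     0.375 -0.927]
 [ 0.002 -0.927 -0.375]
 [-1.    -0.002 -0.   ]]
[[314.49552159   0.         279.51847426]
 [  0.         314.49552159 213.37068919]
 [  0.           0.           1.        ]] cam in tool [-0.18166756  0.00074906 -0.0702158 ] view dir in tool [[-0.0, -0.26, 0.97], [1.0, 0.0, 0.0], [-0.0, 0.97, 0.26]]
```

View pics/c1.png

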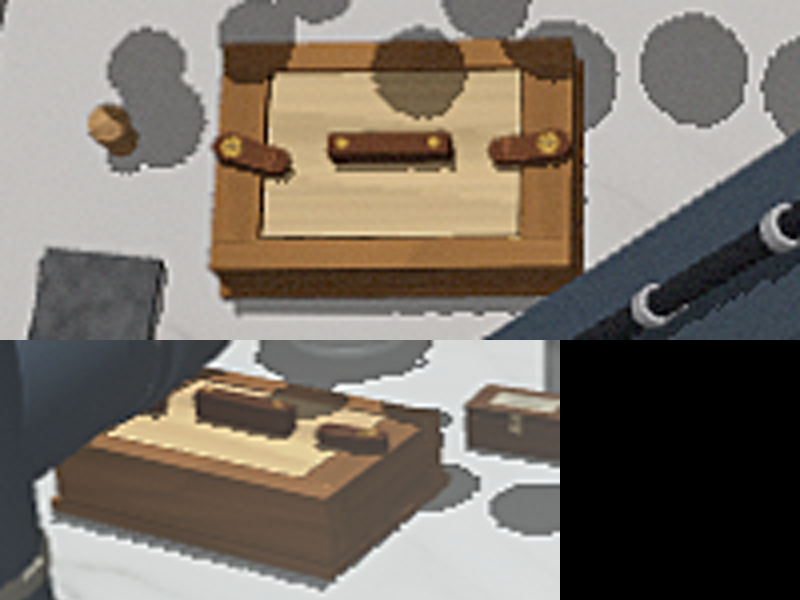

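The crop shows the left button's pivot at (157.5,211.8) with its tip skewed toward the robot. The right pivot is at (237,210.8), also skewed toward the robot. The batten screws are at (185.5,210.8) and (208,210.8).

Run:
```python
from h import *
i=camera_info("top");s=camera_info("scene")
P=onplane(i,[(157.5,211.8),(237,210.8)],.0805);print(P,"yaw of left->right minus -90deg:",np.degrees(np.arctan2(P[1,1]-P[0,1],P[1,0]-P[0,0]))+90)
print("tri right pivot",tri(i,[(237,210.8)],s,[(244.5,203.2)]))
print("bottle",onplane(i,[(450,195),(438,210)],0))
p,R,o=tool()
for d in ([.166,.379,0],[.055,.37,0]): print((R.T@np.array(d)*100).round(2),np.linalg.norm(d)/.0417)
```

```text
[[0.45887057 0.28560572 0.0805    ]
 [0.47297076 0.05446392 0.0805    ]] yaw of left->right minus -90deg: 3.490852041887436
tri right pivot [[0.47561482 0.05246606 0.07847403 0.00580869]]
bottle [[ 0.5837722  -0.59923691  0.        ]
 [ 0.53194481 -0.5570998   0.        ]]
[  0.06 -28.9  -29.61] 9.92229237491195
[  0.07 -32.23 -18.99] 8.970395738258077
```

```bash
python3 -m inch '[[[0,-2.9,-2.95,0,1],[0,-2.9,-2.95,0,1],[0,-2.9,-2.95,0,1],[0,-2.9,-2.95,0,1],[0,-2.9,-2.95,0,1],[0,-2.9,-2.95,0,1],[0,-2.9,-2.95,0,1],[0,-2.9,-2.95,0,1]]]'
python3 -m inch '[[[0,-2.9,-2.95,0,1],[0,-2.9,-2.95,0,1],[0,-3.5,-2.1,0,0.5],[0,-3.5,-2.1,0,0],[0,-3.5,-2.1,0,0],[0,-3.5,-2.1,0,0],[0,-3.5,-2.1,0,0],[0,-3.5,-2.1,0,0]]]' 10
```

```text
time: 0.77
position: [0.3642, -0.2785, 0.1967]
tool_rot: [-0.694, -0.13, 0.696, -0.13]
ft_force: [0.9, -1.0, 0.4]
grip_width: 0.0871
time: 1.43
position: [0.4397, 0.0442, 0.1955]
tool_rot: [-0.695, -0.128, 0.696, -0.129]
ft_force: [0.1, -1.0, 0.5]
grip_width: 0.0549
```

```bash
python3 -m inch '[[[-0.2,-3.5,-1.8,0,0],[-0.2,-3.4,-1.8,0,0],[0,-3.2,-2,0,0],[0,0,0,-0.12,0],[0,0,0,-0.12,0],[0,0,0,-0.12,0],[0,0,0,-0.12,0],[0,0,0,-0.12,0]]]'
python3 -m inch '[[[0,0,0,-0.12,0],[0,0,0,-0.12,0],[0,0,0,-0.12,0],[0,0,0,-0.12,0],[0,0,0,-0.12,0],[0,0,0,-0.07,0],[0,0,0,0,0]]]'
python3 - <<'E'
from h import *
p,R,o=tool();print(p,R.round(3).tolist(),o["q"].round(2),o["grip_width"])
import json
i=camera_info("wrist");cv2.imwrite("pics/w0.png",camera("wrist")[:,:,::-1]);json.dump({k:np.array(v).tolist() for k,v in i.items()},open("w0.json","w"))
cv2.imwrite("pics/top1.png",camera("top")[:,:,::-1])
E
```

```text
time: 2.1
position: [0.4534, 0.1763, 0.1978]
tool_rot: [-0.621, -0.338, 0.622, -0.336]
ft_force: [-0.2, -0.3, -0.2]
grip_width: 0.0035
time: 2.68
position: [0.4504, 0.1766, 0.1955]
tool_rot: [0.466, 0.533, -0.47, 0.527]
ft_force: [-1.0, -0.0, 0.2]
grip_width: 0.0003
[0.4503809  0.17661464 0.19547464] [[-0.01, 0.992, 0.124], [0.001, 0.124, -0.992], [-1.0, -0.01, -0.002]] [0.14 0.35 1.78 0.   1.02 0.02] 0.00032611729275089135
```

View pics/w0.png

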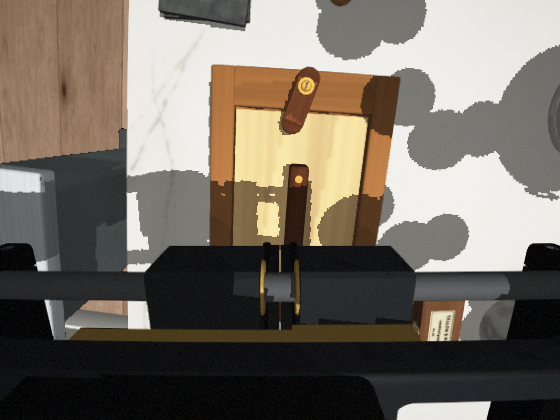

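View pics/top1.png

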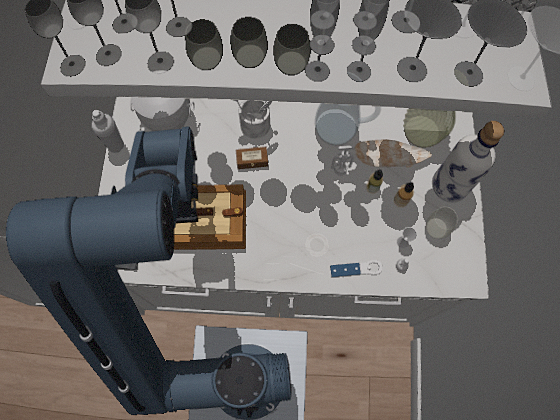

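Wrist view: left pivot (307,86), tip (291,128), batten's left screw (298,179), and the panel's upper edge from (236,107) to (368,115). Top view: the worktop right of the box (about 255–310, 180–260) is empty, with a faint ring at (317,245) to avoid.

Run:
```python
from h import *
import json
w=json.load(open("w0.json"));i=camera_info("top")
print("piv,tip",onplane(w,[(307,86),(290,130)],.0805).round(4),"screw",onplane(w,[(298,179)],.09).round(4))
print("tri",tri(w,[(307,86),(298,179)],i,[(157.5,211.8),(185.5,210.8)]).round(4))
print("rim outer corners",onplane(w,[(211,65),(399,77)],.067).round(4),"open",onplane(w,[(236,107),(368,115)],.066).round(4))
print("ring etc",onplane(i,[(317,245),(303,245),(290,268),(246,250),(241,280)],0).round(3))
a=cv2.imread("pics/top1.png")[150:290,220:380];cv2.imwrite("pics/c2.png",cv2.resize(a,None,fx=4,fy=4,interpolation=cv2.INTER_CUBIC))
```

```text
piv,tip [[0.4593 0.2854 0.0805]
 [0.4494 0.246  0.0805]] screw [[0.4623 0.2036 0.09  ]]
tri [[4.593e-01 2.858e-01 7.930e-02 3.000e-04]
 [4.630e-01 2.028e-01 8.720e-02 1.400e-03]]
rim outer corners [[0.3702 0.2946 0.067 ]
 [0.5431 0.306  0.067 ]] open [[0.3963 0.2606 0.066 ]
 [0.5213 0.2691 0.066 ]]
ring etc [[ 0.404 -0.183  0.   ]
 [ 0.402 -0.141  0.   ]
 [ 0.331 -0.106  0.   ]
 [ 0.379  0.027  0.   ]
 [ 0.288  0.036  0.   ]]
```

View pics/c2.png

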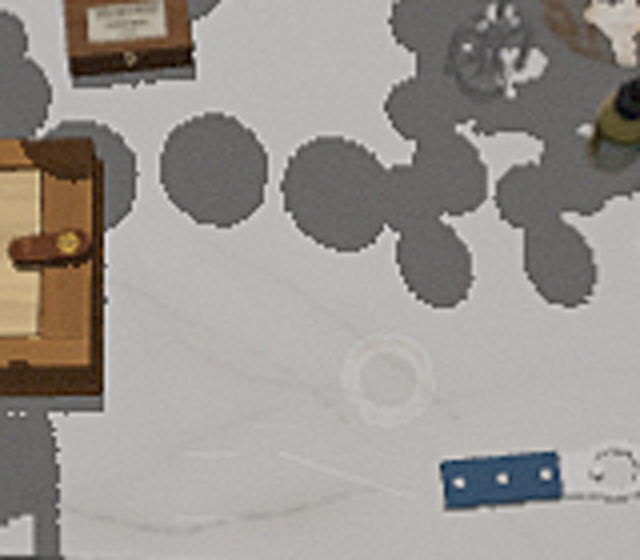

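The view shows only shadows, marble veins and a ring mark at crop (388,378) between the box and the opener. I plan to set the panel at about (0.505,-0.085), clear of the ring. First I'll approach the back side of the left button's tip.

```bash
python3 -m inch '[[[0,0,0,0.063,0],[2,1.45,-2.55,0,0],[2,1.45,-2.55,0,0],[2,1.45,-2.55,0,0],[2,0,0,0,0],[0,0,0,0,0]]]'
cat >> h.py <<'E'
PL=np.array([.4593,.2856]);PR=np.array([.473,.0545]);ex=np.array([.9982,.06]);ey=np.array([-.06,.9982])
def uv(side):
    p,R,o=tool();d=p[:2]-(PL if side=="L" else PR);s=-1 if side=="L" else 1
    print("u,v mm",(1e3*np.array([s*d@ey,-d@ex])).round(1),"z",(p[2]*1e3).round(1),"yaw",np.degrees(np.arctan2(R[1,1],R[0,1])).round(2),"tilt",R[2].round(3),"F",o["ft_force"].round(1),"t",round(o["time"],2),"w",round(o["grip_width"],4))
E
python3 -c "from h import *;uv('L')"
```

```text
time: 3.28
position: [0.4931, 0.258, 0.1137]
tool_rot: [0.489, 0.511, -0.49, 0.509]
ft_force: [0.0, -0.5, -0.8]
grip_width: 0.0005
u,v mm [ 29.6 -32. ] z 113.7 yaw 2.28 tilt [-1.    -0.004 -0.002] F [ 0.  -0.5 -0.8] t 3.28 w 0.0005
```

```bash
python3 -m inch '[[[1.5,0,0.2,-0.02,0],[1.4,0,0,0,0],[0,0,0,0,0],[0,0,0,0,0]]]'; python3 -c "from h import *;uv('L')"
```

```text
time: 3.62
position: [0.4933, 0.2562, 0.085]
tool_rot: [0.485, 0.515, -0.486, 0.513]
ft_force: [-0.6, -0.0, 1.2]
grip_width: 0.0007
u,v mm [ 31.4 -32.2] z 85.0 yaw 3.23 tilt [-1.    -0.004 -0.002] F [-0.6 -0.   1.2] t 3.62 w 0.0007
```

```bash
python3 -m inch '[[[0.2,-1.2,0,0,0],[0,-1.2,0,0,0],[0,-1.2,-0.1,0,0],[0,-0.8,-0.3,0,0],[0,-0.6,-0.3,0,0],[0,0,0,0,0]]]'; python3 -c "from h import *;uv('L')"
```

```text
time: 4.12
position: [0.4431, 0.26, 0.0895]
tool_rot: [0.489, 0.512, -0.485, 0.513]
ft_force: [0.2, -0.4, -0.6]
grip_width: 0.0004
u,v mm [24.5 17.7] z 89.5 yaw 2.9 tilt [-1.     0.005 -0.004] F [ 0.2 -0.4 -0.6] t 4.12 w 0.0004
```

```bash
python3 -m inch '[[[0.3,0,0,0,0],[0.3,0,0,0,0],[0,0,0,0,0]]]'; python3 -c "from h import *;uv('L')"
```

```text
time: 4.37
position: [0.4447, 0.261, 0.0846]
tool_rot: [0.491, 0.512, -0.483, 0.514]
ft_force: [-0.1, 0.2, -0.4]
grip_width: 0.0008
u,v mm [23.7 16. ] z 84.6 yaw 2.95 tilt [-1.     0.01  -0.005] F [-0.1  0.2 -0.4] t 4.37 w 0.0008
```

```bash
python3 -m inch '[[[0.1,-0.7,-0.1,0,0],[0.1,-0.7,-0.15,0,0],[0.1,-0.1,0,0,0],[0,0,0,0,0]]]'; python3 -c "from h import *;uv('L')"
```

```text
time: 4.7
position: [0.4293, 0.2627, 0.0805]
tool_rot: [0.491, 0.511, -0.484, 0.514]
ft_force: [0.6, -0.2, -1.4]
grip_width: 0.0008
u,v mm [21.  31.4] z 80.5 yaw 2.89 tilt [-1.     0.01  -0.005] F [ 0.6 -0.2 -1.4] t 4.7 w 0.0008
```

```bash
python3 -m inch '[[[0,0,1.2,0,0],[-3,0,0,0,0],[-3,0,0,0,0],[0,1.6,3.8,0,0],[0,1.6,3.8,0,0],[0,1.6,3.8,0,0],[0,1.4,3.8,0,0],[0,0,0,-0.01,0]]]'
python3 - <<'E'
from h import *
uv('R');i=camera_info("wrist");cv2.imwrite("pics/w1.png",camera("wrist")[:,:,::-1])
import json;json.dump({k:np.array(v).tolist() for k,v in i.items()},open("w1.json","w"))
E
```

```text
time: 5.37
position: [0.5021, 0.0933, 0.1426]
tool_rot: [0.485, 0.515, -0.479, 0.521]
ft_force: [-0.3, 0.3, 0.8]
grip_width: 0.0006
u,v mm [ 36.9 -31.4] z 142.6 yaw 4.14 tilt [-1.     0.012  0.001] F [-0.3  0.3  0.8] t 5.37 w 0.0006
```

View pics/w1.png

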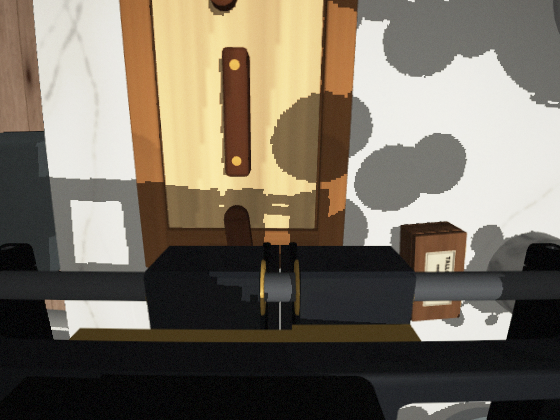

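This view shows the batten screws at (234,64) and (237,161), the right button's tip at (237,206), and a dark piece of the left button at (223,8). I'll check that against the left pivot.

Run:
```python
from h import *
import json
w=json.load(open("w1.json"));w0=json.load(open("w0.json"))
print("left bit",onplane(w,[(224,9),(210,2),(236,2)],.0805).round(4),"PL px",proj(w,[[*PL,.0805]]),proj(w,[[*(PL-.044*ey),.0805]]))
S=onplane(w,[(234,64),(237,161)],.09).round(4);print("screws",S,S.mean(0))
print("tri screwL",tri(w,[(234,64)],w0,[(298,179)]).round(4))
print("Rtip",onplane(w,[(237,206)],.0805).round(4))
im=cv2.imread("pics/w1.png");hsv=cv2.cvtColor(im,cv2.COLOR_BGR2HSV)
print("panel corners z.066",onplane(w,[(168,229),(317,230),(152,0),(324,0)],.066).round(4))
```

```text
left bit [[0.453  0.2406 0.0805]
 [0.4432 0.2444 0.0805]
 [0.4611 0.2456 0.0805]] PL px [[236.09326167 -64.20765537]] [[237.02968395   8.33214366]]
screws [[0.4626 0.2039 0.09  ]
 [0.4674 0.1376 0.09  ]] [0.465   0.17075 0.09   ]
tri screwL [[4.625e-01 2.037e-01 9.010e-02 4.000e-04]]
Rtip [[0.4676 0.101  0.0805]]
panel corners z.066 [[0.4074 0.0728 0.066 ]
 [0.5358 0.0807 0.066 ]
 [0.3977 0.2479 0.066 ]
 [0.523  0.2567 0.066 ]]
```

The left button's tip still sits at (0.453,0.241), so the fingers rode over it when z rose during the sweep. I'll do the right button with slower, lower steps, then redo the left.

```bash
python3 -m inch '[[[2,0,0.5,0.012,0],[2,0,0,0,0],[1.5,0,0,0,0],[0.5,0,0,0,0],[0,0,0,0,0]]]';python3 -c "from h import *;uv('R')"; python3 -m inch '[[[0.1,0,0,0,0],[0.05,-0.6,0,0,0],[0.05,-0.6,0,0,0],[0.05,-0.6,0,0,0]]]';python3 -c "from h import *;uv('R')"
```

```text
time: 5.83
position: [0.4991, 0.0895, 0.0811]
tool_rot: [0.489, 0.512, -0.483, 0.515]
ft_force: [-0.5, -0.0, -0.3]
grip_width: 0.0004
u,v mm [ 33.3 -28.2] z 81.1 yaw 3.19 tilt [-1.     0.009 -0.003] F [-0.5 -0.  -0.3] t 5.83 w 0.0004
time: 6.17
position: [0.4809, 0.0899, 0.0799]
tool_rot: [0.489, 0.512, -0.481, 0.517]
ft_force: [-0.3, -0.2, 0.4]
grip_width: 0.0002
u,v mm [ 34.9 -10. ] z 79.9 yaw 3.35 tilt [-1.     0.012 -0.003] F [-0.3 -0.2  0.4] t 6.17 w 0.0002
```

```bash
python3 -m inch '[[[0,-0.6,0.15,0,0],[0,-0.6,0.15,0,0],[0,-0.6,0.2,0,0],[0,-0.6,0.25,0,0]]]';python3 -c "from h import *;uv('R')"
```

```text
time: 6.5
position: [0.4543, 0.0811, 0.0811]
tool_rot: [0.489, 0.512, -0.481, 0.518]
ft_force: [-0.1, -0.4, -0.7]
grip_width: 0.0007
u,v mm [27.7 17.1] z 81.1 yaw 3.45 tilt [-1.     0.014 -0.002] F [-0.1 -0.4 -0.7] t 6.5 w 0.0007
```

```bash
python3 -m inch '[[[0.05,-0.5,0.25,0,0],[0.05,-0.5,0.25,0,0],[0.05,-0.3,0.2,0,0],[0,0,0,0,0]]]';python3 -c "from h import *;uv('R')"
```

```text
time: 6.83
position: [0.4382, 0.0718, 0.0795]
tool_rot: [0.489, 0.512, -0.481, 0.517]
ft_force: [-0.2, -0.1, -0.9]
grip_width: 0.0006
u,v mm [19.4 33.7] z 79.5 yaw 3.39 tilt [-1.     0.012 -0.003] F [-0.2 -0.1 -0.9] t 6.83 w 0.0006
```

```bash
python3 -m inch '[[[0,0,-1.2,0,0],[-3,0,0,0,0],[-3,0,0,0,0],[0,1.6,-3.8,0,0],[0,1.6,-3.8,0,0],[0,1.6,-3.8,0,0],[0,1.4,-3.8,0,0],[0,0,0,0,0]]]'
python3 - <<'E'
from h import *
uv('L')
i=camera_info("scene");cv2.imwrite("pics/s1.png",cv2.resize(camera("scene")[170:250,150:290,::-1],(700,400),interpolation=cv2.INTER_CUBIC))
E
```

```text
time: 7.5
position: [0.4968, 0.242, 0.1434]
tool_rot: [0.494, 0.509, -0.483, 0.513]
ft_force: [-0.1, 0.3, -0.1]
grip_width: 0.0004
u,v mm [ 45.7 -34.8] z 143.4 yaw 2.55 tilt [-1.     0.016 -0.007] F [-0.1  0.3 -0.1] t 7.5 w 0.0004
```

View pics/s1.png

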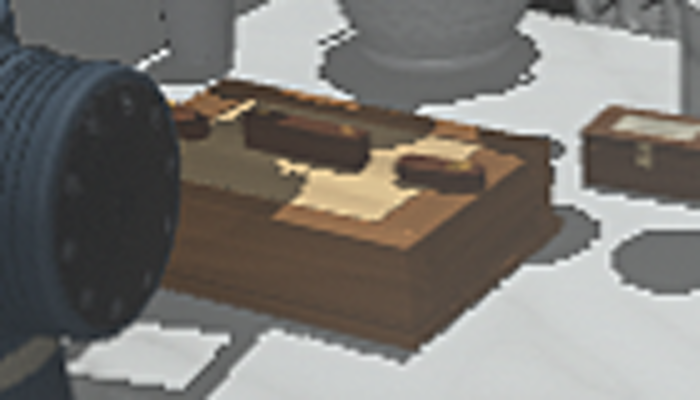

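The right button also appears unturned at crop (400–485,155–190), so the fingers never made contact. I'll check where the fingertips really are by projecting the TCP into the views.

Run:
```python
from h import *
p,R,o=tool()
w=camera_info("wrist")
for n in("wrist","top","scene"):
    i=camera_info(n);print(n,proj(i,[p,p+R[:,0]*.011,p-R[:,0]*.06]).round(0).tolist())
print(o["q"].round(3),o["position"],o["moment"])
i=camera_info("top");print("PR px top",proj(i,[[*PR,.0805],[*(PR+.044*ey),.0805]]))
A=camera("wrist")[:,:,::-1];cv2.imwrite("pics/w2.png",A)
T=camera("top")[:,:,::-1];cv2.imwrite("pics/t2.png",T)
c=np.zeros((600,800,3),np.uint8);c[:320]=cv2.resize(A[220:380,80:480],(800,320));c[320:600,:800]=cv2.resize(T[165:263,100:380],(800,280),interpolation=cv2.INTER_CUBIC);cv2.imwrite("pics/c3.png",c)
```

```text
wrist [[281.0, 246.0], [281.0, 240.0], [281.0, 296.0]]
top [[170.0, 193.0], [171.0, 195.0], [166.0, 185.0]]
scene [[199.0, 172.0], [199.0, 175.0], [197.0, 154.0]]
[0.246 0.502 1.693 0.002 0.934 0.2  ] [0.49493804 0.23932761 0.14290517] [-0.0330298  -0.07692423 -0.02475726]
PR px top [[236.9882461  210.78984378]
 [221.74275878 210.97203789]]
```

View pics/c3.png

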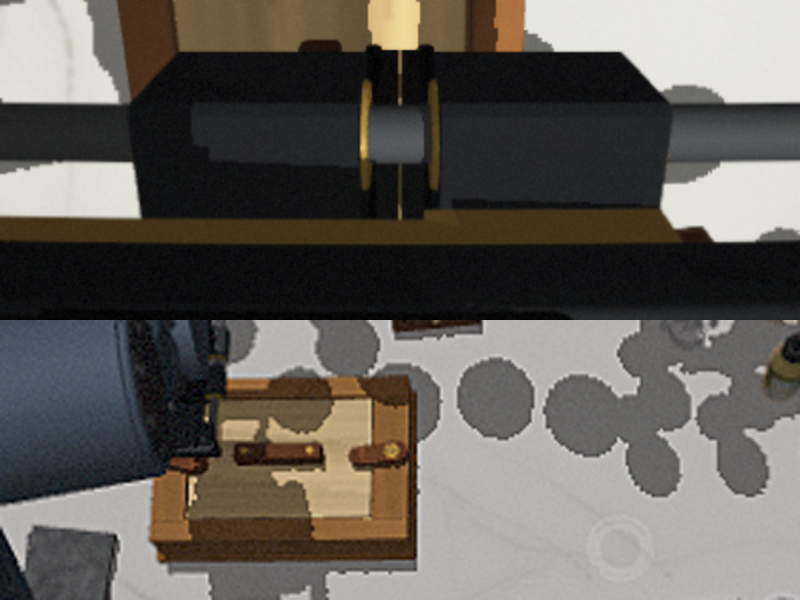

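The top crop shows the right button unturned (pivot (392,449), tip (350,460)). The wrist crop shows fingertips ending near raw row 242, where 224 was expected for 19 mm wide tips, so they may be shorter than thought. I'll touch the panel gently beside the left button to find the real tip height.

```bash
python3 -m inch '[[[2,-0.4,-1.3,-0.015,0],[2,0,0,0,0],[1.5,0,0,0,0],[0.5,0,0,0,0],[0.2,0,0,0,0],[0,0,0,0,0]]]';python3 -c "from h import *;uv('L')"; python3 -m inch '[[[0.2,0,0,0,0],[0.2,0,0,0,0],[0,0,0,0,0]]]';python3 -c "from h import *;uv('L')"
```

```text
time: 8.15
position: [0.4848, 0.2403, 0.078]
tool_rot: [0.488, 0.511, -0.488, 0.513]
ft_force: [-0.3, 0.2, -0.3]
grip_width: 0.0003
u,v mm [ 46.8 -22.7] z 78.0 yaw 2.78 tilt [-1.     0.001  0.001] F [-0.3  0.2 -0.3] t 8.15 w 0.0003
time: 8.4
position: [0.4858, 0.2386, 0.0754]
tool_rot: [0.489, 0.51, -0.488, 0.512]
ft_force: [-0.3, 0.9, -0.1]
grip_width: 0.0004
u,v mm [ 48.5 -23.7] z 75.4 yaw 2.62 tilt [-1.     0.004  0.001] F [-0.3  0.9 -0.1] t 8.4 w 0.0004
```

Run:
```python
from h import *
A=cv2.imread("pics/scene0.png")[150:290,390:530]
i=camera_info("scene")
p=np.array([.23449,-.57863,.20158]);y=np.array([.375,-.927,0])
for k in(0,.011): print(proj(i,[p+[0,0,-k],p+[0,0,-k]+.0436*y,p+[0,0,-k]-.0436*y]).round(1).tolist())
cv2.imwrite("pics/c4.png",cv2.resize(A,(560,560),interpolation=cv2.INTER_CUBIC))
```

```text
[[444.6, 255.8], [467.6, 257.0], [421.5, 254.6]]
[[443.7, 260.8], [466.6, 262.0], [420.8, 259.5]]
```

View pics/c4.png

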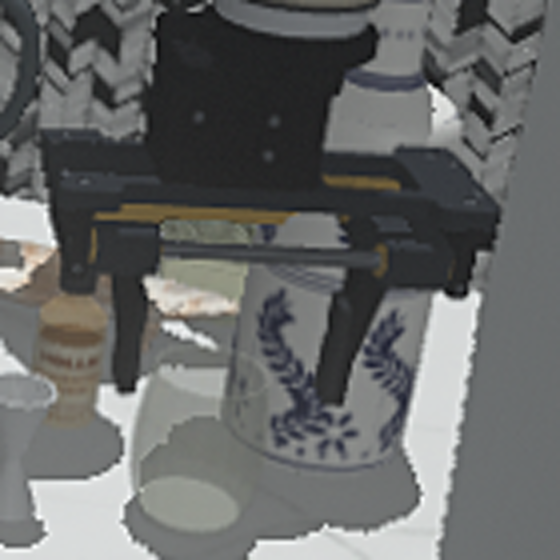

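Crop: the fingertips end at raw (421,247.5) and (474,251), about 11 px above where a tip 11 mm ahead of the TCP should appear. The touch test also felt nothing at TCP z = 75 mm. So the fingers end well short of the stated tip, and I'll keep lowering until contact.

```bash
for k in 1 2 3; do :; done; python3 -m inch '[[[0.4,0,-0.4,0,0],[0.4,0,-0.4,0,0],[0,0,0,0,0]]]';python3 -c "from h import *;uv('L')"; python3 -m inch '[[[0.3,0,-0.2,0,0],[0.3,0,0,0,0],[0,0,0,0,0]]]';python3 -c "from h import *;uv('L')"
```

```text
time: 8.65
position: [0.4869, 0.2474, 0.0683]
tool_rot: [0.49, 0.509, -0.487, 0.513]
ft_force: [0.1, -0.3, -0.7]
grip_width: 0.0008
u,v mm [ 39.8 -25.3] z 68.3 yaw 2.57 tilt [-1.     0.007  0.   ] F [ 0.1 -0.3 -0.7] t 8.65 w 0.0008
time: 8.9
position: [0.4869, 0.2506, 0.0617]
tool_rot: [0.49, 0.51, -0.486, 0.513]
ft_force: [0.4, -0.2, 0.3]
grip_width: 0.0007
u,v mm [ 36.6 -25.5] z 61.7 yaw 2.66 tilt [-1.     0.008  0.   ] F [ 0.4 -0.2  0.3] t 8.9 w 0.0007
```

```bash
python3 -m inch '[[[0.3,0,0,0,0],[0.2,0,0,0,0],[0,0,0,0,0]]]';python3 -c "from h import *;uv('L')"; python3 -m inch '[[[0.2,0,0,0,0],[0.15,0,0,0,0],[0,0,0,0,0]]]';python3 -c "from h import *;uv('L')"
```

```text
time: 9.15
position: [0.4867, 0.2508, 0.0559]
tool_rot: [0.49, 0.51, -0.486, 0.513]
ft_force: [0.1, 0.6, 0.7]
grip_width: 0.0003
u,v mm [ 36.4 -25.3] z 55.9 yaw 2.69 tilt [-1.     0.007  0.   ] F [0.1 0.6 0.7] t 9.15 w 0.0003
time: 9.4
position: [0.4867, 0.2506, 0.0519]
tool_rot: [0.49, 0.51, -0.486, 0.513]
ft_force: [-0.1, -0.0, -0.7]
grip_width: 0.0005
u,v mm [ 36.6 -25.2] z 51.9 yaw 2.68 tilt [-1.     0.007  0.   ] F [-0.1 -0.  -0.7] t 9.4 w 0.0005
```

```bash
python3 -m inch '[[[0.2,0,0,0,0],[0,0,0,0,0]]]' | grep -E "pos|ft"; python3 -m inch '[[[0.2,0,0,0,0],[0,0,0,0,0]]]'| grep -E "pos|ft"; python3 -m inch '[[[0.2,0,0,0,0],[0,0,0,0,0]]]'| grep -E "pos|ft"
```

```text
position: [0.4868, 0.2505, 0.0497]
ft_force: [0.2, 0.4, -0.2]
position: [0.4869, 0.2504, 0.0476]
ft_force: [0.4, 0.9, -0.4]
position: [0.4875, 0.2506, 0.0466]
ft_force: [-0.1, -0.1, 1.1]
```

```bash
python3 -m inch '[[[0.15,0,0,0,0],[0,0,0,0,0]]]' | grep -E "pos|ft"; python3 -m inch '[[[0.15,0,0,0,0],[0,0,0,0,0]]]'| grep -E "pos|ft"
```

```text
position: [0.488, 0.2508, 0.0468]
ft_force: [0.3, -0.4, -0.4]
position: [0.4885, 0.251, 0.0466]
ft_force: [-0.5, 0.4, 0.1]
```

The panel stops the fingers at TCP z = 46.6 mm, so the tips really end about 19 mm behind the reported TCP. That is 30 mm short of the stated value, and the image agrees. The force reading stays near zero, so I won't rely on it. I'll push at TCP z ≈ 51 mm.

```bash
python3 -m inch '[[[-0.45,0,-0.4,-0.01,0],[0,-0.6,0,0,0],[0,-0.6,0,0,0],[0,-0.6,0,0,0],[0,-0.6,0,0,0]]]' | grep ft;python3 -c "from h import *;uv('L')"
```

```text
ft_force: [2.4, 0.7, 0.4]
u,v mm [31.6 -4.4] z 50.7 yaw 3.3 tilt [-1.     0.017 -0.001] F [2.4 0.7 0.4] t 10.65 w 0.0004
```

```bash
python3 -m inch '[[[0,-0.6,-0.1,0,0],[0,-0.6,-0.1,0,0],[0,-0.6,-0.2,0,0],[0,-0.6,-0.3,0,0]]]' | grep ft;python3 -c "from h import *;uv('L')"
```

```text
ft_force: [1.2, -1.0, -0.1]
u,v mm [24.7 21.4] z 50.3 yaw 3.27 tilt [-1.     0.019 -0.001] F [ 1.2 -1.  -0.1] t 10.98 w 0.0003
```

```bash
python3 -m inch '[[[0,-0.5,-0.2,0,0],[0,-0.5,-0.25,0,0],[0,0,-0.1,0,0],[0,0,0,0,0]]]' | grep ft;python3 -c "from h import *;uv('L')"
```

```text
ft_force: [0.9, -0.3, -0.1]
u,v mm [18.7 37.4] z 49.5 yaw 3.39 tilt [-1.     0.012  0.001] F [ 0.9 -0.3 -0.1] t 11.32 w 0.0006
```

```bash
python3 -m inch '[[[0,0,1.2,0,0],[-3,0,0,0,0],[-3,0,0,0,0],[0,1.6,3.8,0,0],[0,1.6,3.8,0,0],[0,1.6,3.8,0,0],[0,1.4,3.8,0,0],[0,0,0,0,0]]]'|grep time; python3 -c "from h import *;uv('R')"; python3 -m inch '[[[2,0,0.3,0,0],[2,0,0,0,0],[1.5,0,0,0,0],[0,0,0,0,0],[0,0,0,0,0]]]'|grep time;python3 -c "from h import *;uv('R')"
```

```text
time: 11.98
u,v mm [ 41.5 -25.3] z 111.7 yaw 3.96 tilt [-1.     0.01   0.003] F [-0.1  0.3 -0.3] t 11.98 w 0.0004
time: 12.4
u,v mm [ 31.2 -27.6] z 55.7 yaw 3.23 tilt [-1.     0.013  0.002] F [-0.1 -0.4 -1. ] t 12.4 w 0.0002
```

```bash
python3 -m inch '[[[0.5,0,0,0,0],[0,-0.6,0,0,0],[0,-0.6,0,0,0],[0,-0.6,0,0,0],[0,-0.6,0,0,0]]]' | grep ft;python3 -c "from h import *;uv('R')";python3 -m inch '[[[0,-0.6,0.1,0,0],[0,-0.6,0.1,0,0],[0,-0.6,0.2,0,0],[0,-0.6,0.3,0,0]]]' | grep ft;python3 -c "from h import *;uv('R')"
```

```text
ft_force: [2.7, 0.2, -2.0]
u,v mm [32.4 -7.7] z 52.7 yaw 3.19 tilt [-1.     0.026  0.001] F [ 2.7  0.2 -2. ] t 12.82 w 0.0003
ft_force: [1.3, 1.9, -0.0]
u,v mm [26.  16.6] z 54.0 yaw 3.34 tilt [-0.999  0.033  0.002] F [ 1.3  1.9 -0. ] t 13.15 w 0.0008
```

```bash
python3 -m inch '[[[0.1,-0.6,0.2,0,0],[0.1,-0.6,0.2,0,0],[0,-0.2,0.1,0,0],[0,0,0,0,0]]]' | grep ft;python3 -c "from h import *;uv('R')"
```

```text
ft_force: [0.7, 0.8, 0.3]
u,v mm [20.4 37.3] z 51.2 yaw 3.3 tilt [-1.     0.026  0.001] F [0.7 0.8 0.3] t 13.48 w 0.0006
```

```bash
python3 -m inch '[[[0,0,-1.2,0,0],[-3.5,0,0,0,0],[-4,0,0,0,0.3],[-4,0.8,-0.7,0,0.6],[-4,0.8,-0.7,0,0.6],[-4,0.8,-0.7,0,0.6],[0,0,0,0,0.6]]]'|grep time
python3 - <<'E'
from h import *
uv('R');i=camera_info("wrist");A=camera("wrist")[:,:,::-1];cv2.imwrite("pics/w3.png",A)
import json;json.dump({k:np.array(v).tolist() for k,v in i.items()},open("w3.json","w"))
print(proj(i,[[*PL,.0805],[*(PL-.044*ex),.0805],[*PR,.0805],[*(PR-.044*ex),.0805]]).round())
E
```

```text
time: 14.07
u,v mm [52.6 22.9] z 247.3 yaw 3.13 tilt [-1.    -0.004 -0.   ] F [ 2.  -0.2 -0.3] t 14.07 w 0.026
[[303.  16.]
 [259.  16.]
 [301. 237.]
 [263. 237.]]
```

View pics/w3.png

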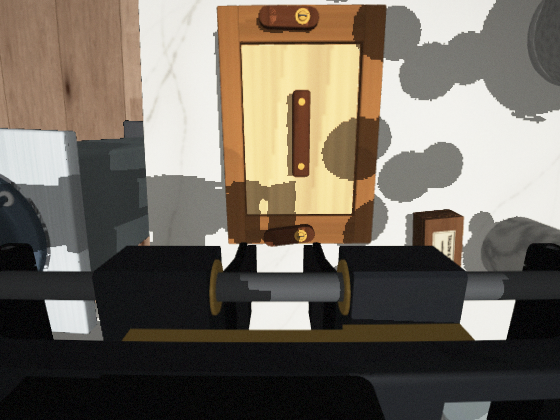

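Both buttons now lie along the rims: left tip (261,18) with pivot (303,16), right tip (265,237) with pivot (301,236). The panel is clear; batten screws are at (302,101) and (301,166). Next is the grasp.

Run:
```python
from h import *
import json
w=json.load(open("w3.json"));S=onplane(w,[(302,101),(301.3,166.3)],.09);m=S.mean(0);print(S.round(4),m,np.degrees(np.arctan2(*(S[0]-S[1])[:2])))
w1=json.load(open("w1.json"));print(tri(w,[(302,101),(301.3,166.3)],w1,[(234,64),(237,161)]).round(4))
C=np.array([[-1,1],[1,1],[-1,-1],[1,-1]])*[.063,.093]
print("panel corner px",onplane(w,[(243,43),(361,43),(245,215),(360,215)],.066).round(4), onplane(w,[(243,43),(361,43),(245,215),(360,215)],.066).mean(0))
p,R,o=tool();print((R.T@(np.r_[.4655,.1705,.058]-p)*100).round(2),p,o["grip_width"])
```

```text
[[0.4632 0.2039 0.09  ]
 [0.4673 0.1374 0.09  ]] [0.46525718 0.17065428 0.09      ] -3.4957290711803366
[[4.630e-01 2.036e-01 9.250e-02 3.000e-04]
 [4.673e-01 1.375e-01 8.960e-02 2.000e-04]]
panel corner px [[0.3984 0.2609 0.066 ]
 [0.5226 0.2679 0.066 ]
 [0.4059 0.0729 0.066 ]
 [0.5435 0.0807 0.066 ]] [0.46759721 0.1705896  0.066     ]
[18.6   2.69 -6.41] [0.4440718 0.1051084 0.2442539] 0.0301180526675128
```

```bash
python3 -m inch '[[[0,0.9,-2.1,-0.005,0.6],[3,0.9,-2.1,0,0.6],[3.5,0.9,-2.1,0,0.6],[3.5,0,0,0,0.6],[2.5,0,0,0,0.6],[0,0,0,0,0.6],[0,0,0,0,0.6]]]' 20 |grep time
python3 - <<'E'
from h import *
p,R,o=tool();print((R.T@(np.r_[.4655,.1705,.050]-p)*100).round(2),p,o["grip_width"]);uv("L")
E
```

```text
time: 14.7
[ 5.92  0.61 -0.23] [0.46074872 0.16820229 0.1092961 ] 0.05214261011629952
u,v mm [117.3   5.6] z 109.3 yaw 3.35 tilt [-1.    -0.021  0.005] F [ 0.2 -0.3 -0.2] t 14.7 w 0.0521
```

```bash
python3 -m inch '[[[2,0.3,-0.1,0,0.6],[2,0.2,-0.1,0,0.6],[1.2,0,0,0,0.6],[0,0,0,0,0.6]]]' |grep time
python3 - <<'E'
from h import *
p,R,o=tool();print((R.T@(np.r_[.4655,.1705,.050]-p)*100).round(2),p,o["grip_width"]);uv("L")
E
```

```text
time: 15.03
[ 0.78  0.14 -0.2 ] [0.46439987 0.16846779 0.05780826] 0.05245399150933271
u,v mm [117.2   1.9] z 57.8 yaw 3.26 tilt [-1.    -0.021  0.006] F [0.8 0.4 0.2] t 15.03 w 0.0525
```

```bash
python3 -m inch '[[[0.6,0.1,-0.15,0,0.6],[0.15,0,0,0,0.6],[0,0,0,0,0],[0,0,0,0,0],[0,0,0,0,0],[0,0,0,0,0],[0,0,0,0,0]]]' 20 |grep -E "time|width|ft"; python3 -c "from h import *;uv('L')"
```

```text
time: 15.62
ft_force: [1.3, 0.7, 1.1]
grip_width: 0.0264
u,v mm [116.4  -2.1] z 55.2 yaw 3.19 tilt [-1.    -0.013  0.006] F [1.3 0.7 1.1] t 15.62 w 0.0264
```

```bash
python3 -m inch '[[[0.35,0,0,0,0.1],[0,0,0,0,0],[0,0,0,0,0],[0,0,0,0,0],[0,0,0,0,0]]]' 20 |grep -E "time|width|ft"; python3 -c "from h import *;uv('L')"
```

```text
time: 16.03
ft_force: [-1.0, -1.0, 0.6]
grip_width: 0.0178
u,v mm [116.4  -1.2] z 51.7 yaw 3.23 tilt [-1.    -0.014  0.006] F [-1.  -1.   0.6] t 16.03 w 0.0178
```

Batten gripped at 17.8 mm. Lifting slowly.

```bash
python3 -m inch '[[[0,0,0,0,0],[-0.4,0,0,0,0],[-0.5,0,0,0,0],[-0.6,0,0,0,0],[-0.8,0,0,0,0],[-1,0,0,0,0],[-1.2,0,0,0,0],[-1.2,0,0,0,0]]]' 30 |grep -E "time|width|ft"; python3 -c "from h import *;uv('L')"
```

```text
time: 16.7
ft_force: [-0.1, 0.2, -2.2]
grip_width: 0.0174
u,v mm [ 1.162e+02 -1.000e-01] z 110.9 yaw 3.2 tilt [-1.    -0.02   0.006] F [-0.1  0.2 -2.2] t 16.7 w 0.0174
```

```bash
python3 -m inch '[[[0,0.2,1.5,0,0],[0,0.3,2.5,0,0],[0,0.3,3,0,0],[0,0.3,3,0,0],[0,0.3,3,0,0],[0,0.3,3,0,0],[0,0.3,3,0,0],[0,0.2,2.5,0,0]]]' |grep -E "time|width|ft"
python3 - <<'E'
from h import *
p,R,o=tool();print((R.T@(np.r_[.505,-.085,.1]-p)*100).round(2),p,o["grip_width"]);uv("R")
E
```

```text
time: 17.37
ft_force: [-0.6, 0.0, -1.5]
grip_width: 0.0178
[ 2.21 -0.27  3.82] [ 0.50518547 -0.04654226  0.12185828] 0.01779208704656789
u,v mm [-102.8  -26.1] z 121.9 yaw 3.86 tilt [-1.    -0.005  0.006] F [-0.6  0.  -1.5] t 17.37 w 0.0178
```

```bash
python3 -m inch '[[[0,-0.1,2,0,0],[0,-0.1,1.5,0,0],[1,0,0.3,0,0],[2.5,0,0,0,0],[2.5,0,0,0,0],[2,0,0,0,0],[1,0,0,0,0],[0,0,0,0,0]]]' |grep -E "time|width|ft"
python3 - <<'E'
from h import *
p,R,o=tool();print((R.T@(np.r_[.505,-.085,-.0063]-p)*100).round(2),p,o["grip_width"]);uv("R")
im=camera("scene")[:,:,::-1];cv2.imwrite("pics/s2.png",im);cv2.imwrite("pics/t3.png",camera("top")[:,:,::-1])
E
```

```text
time: 18.03
ft_force: [-0.8, -0.5, -1.6]
grip_width: 0.0182
[ 3.95 -0.57 -0.94] [ 0.51092002 -0.09363848  0.03332883] 0.018201802008911312
u,v mm [-150.1  -29. ] z 33.3 yaw 3.29 tilt [-1.     0.008  0.011] F [-0.8 -0.5 -1.6] t 18.03 w 0.0182
```

```bash
python3 -m inch '[[[0.8,-0.2,-0.4,0,0],[0.8,-0.1,-0.3,0,0],[0.7,0,0,0,0],[0.5,0,0,0,0],[0.3,0,0,0,0],[0,0,0,0,0],[0,0,0,0,0]]]' |grep -E "time|width|ft"; python3 -c "from h import *;uv('R');p,R,o=tool();print(p)"
```

```text
time: 18.72
ft_force: [-0.1, 1.4, -1.6]
grip_width: 0.0178
u,v mm [-142.7  -29.6] z 3.9 yaw 3.44 tilt [-1.     0.017  0.015] F [-0.1  1.4 -1.6] t 18.72 w 0.0178
[ 0.51106533 -0.08612344  0.00387784]
```

```bash
python3 -m inch '[[[0.25,0,0,0,0],[0.25,0,0,0,0],[0,0,0,0,0]]]' |grep -E "pos|width|ft"; python3 -m inch '[[[0.15,0,0,0,0],[0.1,0,0,0,0],[0,0,0,0,0]]]' |grep -E "pos|width|ft";  python3 -m inch '[[[0.1,0,0,0,0],[0.1,0,0,0,0],[0,0,0,0,0]]]' |grep -E "pos|width|ft"; python3 -c "from h import *;uv('R')"
```

```text
position: [0.5118, -0.0866, -0.0011]
ft_force: [-0.4, -0.2, -1.5]
grip_width: 0.0177
position: [0.5122, -0.087, -0.0036]
ft_force: [0.3, 0.1, -0.9]
grip_width: 0.0176
position: [0.5124, -0.0873, -0.005]
ft_force: [-0.1, -0.6, 1.4]
grip_width: 0.0171
u,v mm [-143.9  -30.8] z -5.0 yaw 3.4 tilt [-1.     0.019  0.016] F [-0.1 -0.6  1.4] t 19.47 w 0.0171
```

```bash
python3 -m inch '[[[0.1,0,0,0,0],[0,0,0,0,0]]]' |grep -E "pos|width|ft"; python3 -m inch '[[[0.1,0,0,0,0],[0,0,0,0,0]]]' |grep -E "pos|width|ft"; python3 -m inch '[[[0.1,0,0,0,0],[0,0,0,0,0]]]' |grep -E "pos|width|ft"; python3 -c "from h import *;uv('R')"
```

```text
position: [0.5125, -0.0872, -0.0053]
ft_force: [-0.6, 0.6, 1.0]
grip_width: 0.0175
position: [0.5126, -0.0873, -0.0056]
ft_force: [-0.9, -0.9, 4.6]
grip_width: 0.0179
position: [0.5127, -0.0873, -0.0058]
ft_force: [-0.9, -0.2, 4.2]
grip_width: 0.0178
u,v mm [-143.9  -31.1] z -5.8 yaw 3.46 tilt [-1.     0.02   0.017] F [-0.9 -0.2  4.2] t 19.97 w 0.0178
```

```bash
python3 -m inch '[[[0,0,0,0,0.25],[0,0,0,0,0.3],[0,0,0,0,0.4],[0,0,0,0,0.5],[0,0,0,0,0.5],[0,0,0,0,0.5]]]' |grep -E "pos|width|ft"; python3 -m inch '[[[-0.8,0,0,0,0.5],[-1.5,0,0,0,0.5],[-3,0,0,0,0.5],[-4,0,0,0,0.5],[-4,0,0,0,0.5],[-4,0,0,0,0.5],[-1,0,0,0,0.5],[0,0,0,0,0.5]]]' |grep -E "pos|width|ft"
```

```text
position: [0.5136, -0.0876, -0.0066]
ft_force: [-0.2, -0.5, 0.4]
grip_width: 0.0411
position: [0.508, -0.084, 0.1855]
ft_force: [0.4, -0.2, -0.7]
grip_width: 0.0434
```

```bash
python3 -m inch '[[[-0.3,-2.2,3.5,0,0.5],[0,-2.2,3.5,0,0.5],[0,-2.2,3.5,0,0.5],[0,-2.2,3.5,0,0.5],[0,-2.2,3.5,0,0.5],[0,-2.2,3.5,0,0.5],[0,0,0,0,0.5],[0,0,0,0,0.5]]]' |grep -E "time|pos|width|ft"
python3 - <<'E'
from h import *
T=camera("top")[:,:,::-1];S=camera("scene")[:,:,::-1];cv2.imwrite("pics/t4.png",T);cv2.imwrite("pics/s4.png",S)
c=np.zeros((600,800,3),np.uint8);c[:340]=cv2.resize(T[150:286,100:420],(800,340),interpolation=cv2.INTER_CUBIC);c[340:,:]=cv2.resize(S[160:264,140:460],(800,260),interpolation=cv2.INTER_CUBIC);cv2.imwrite("pics/c5.png",c)
i=camera_info("top");print(proj(i,[[.5126,-.087,.032],[.45,0,.008],[.575,.008,.008],[.575,-.18,.008],[.45,-.18,.008]]).round(1))
E
```

```text
time: 21.8
position: [0.3853, -0.3059, 0.1872]
ft_force: [-0.1, 0.4, 0.4]
grip_width: 0.0433
[[286.4 205.7]
 [256.3 226.8]
 [256.2 187.8]
 [317.4 190.5]
 [316.5 229.5]]
```

View pics/c5.png

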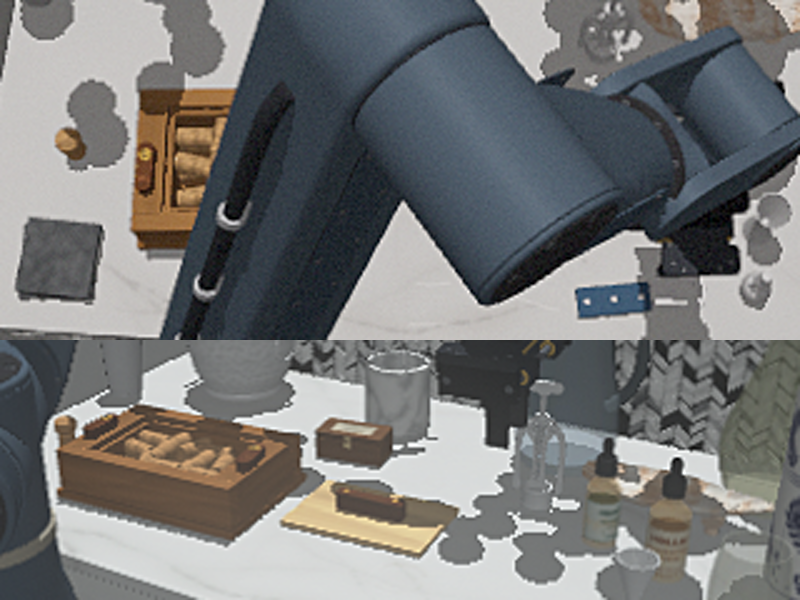

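The last crop shows the box open, both buttons along the rims, and the panel flat on the bare worktop with its batten up, at crop (370,520). The cork, corkscrew, jigger, bottles and opener look undisturbed.

```bash
python3 -c "
from h import *
print(robot.get_obs()['time'],robot.hand_in())"
```

```text
the job is handed in; nothing more can be done
21.9 None
```

I turned both turn buttons about a quarter turn, so they lie along the rims clear of the panel. Then I lifted the panel out by its batten and set it down slowly on the bare worktop to the right of the box. I handed the job in at 21.9 s, with the gripper open and touching nothing.

**Last checks:** The final scene picture shows the box open with its corks and the panel lying flat, batten up. The cork, corkscrew, jigger, bottles and opener look undisturbed. The arm hid part of the final top view, so I checked the panel's placing in the scene view only. The wine stopper and tumbler were not checked closely.

**What disagreed or failed:**
- **Fingertips:** They end about 19 mm behind the reported TCP, not 11 mm ahead of it as stated. My first sweeps at both buttons therefore passed over them without contact. I found the real height by a gentle touch on the panel and an image check, then redid both buttons.
- **Force reading:** It stayed near zero during that touch. I judged contact from the height no longer falling. At the set-down it rose to about 4 N as expected.

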